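Lock the spring sleeve of the bench gas coupler that holds the nozzle

ROBOT

A 6-joint arm with a two-finger parallel gripper is mounted at the origin on a cart in front of the work surface, level with it; the furniture and walls round the work are solid. World frame = base frame: x ahead of the robot, y to its left, z up, the work surface at z = 0. Lengths are in m, angles in rad, forces in N, time in s.
With the tool pointing down it reaches from about 0.25 to 0.725 m from the base axis. Payload 9.7 kg.
Tool frame: the origin (TCP) lies at the very end of the fingers, on their centre line; the grasp point (between the pads) lies 19 mm behind it (grip_depth is the distance from the TCP to the grasp point, in m); z points along the fingers, y is the line along which they close (so a half turn about z gives the same grasp; the last joint's range is limited). The gripper opens to 85 mm and grips with 20 to 120 N. Pads are 22 mm wide; open, the fingers measure 114 mm over their backs; the gripper's body (76 mm by 85 mm) begins 54 mm behind the grasp point. The pads swing forward as they close: fully open they stand 13 mm farther back than shut.
Start: joints at [-1.292, 0.087, 0.176, 1.66, 0, 1.571], TCP at [0.151, -0.529, 0.231] pointing down, gripper open.
Joint ranges: [-3.13, 3.13], [-0.85, 1.81], [-1.15, 1.24], [-2.2, 2.28], [-1.44, 1.52], [-3.14, 3.14]. Speed limits (rad/s): [2.22, 2.22, 2.57, 3.14, 3.14, 3.14].

INTERFACE

Orientations are given as a unit quaternion [w, x, y, z].
In Python, from workcell import observe, camera, sign_off, grip_depth gives the robot as it stands.
- The arm moves only by the tool play_rows, never from a script. Its argument "increments" is a list of rows, each a list of 2 entries, a list of its own where there are three numbers: the shift along the tool's x, y, z in mm, then the turn, a rotation vector about the tool's x, y, z in degrees. In form: [[[tx, ty, tz], [ax, ay, az]], ...]. A call has 1 to 12 rows; each row is the pose to reach, as a shift and turn from the pose commanded when the call began, along the tool's axes at that moment; what a row does not reach only later rows make up. A row lasts 1/12 s, in which the tool goes at most 41.7 mm and 7.16 degrees, less where a joint would pass 70% of its speed; a pose out of reach is approached as far as the arm can. A call with a gripper value outside its range is refused whole. "jaw" is the finger opening in mm, from 0 to 85.4, set as the call begins (left out, the last holds). The fingers move at their own pace and stop on an object; "grip_force" is the grip in N (left out, the last holds). Time passes only in rows, so rows that repeat a pose let the fingers close. It gives the time, the measured TCP pose, the force, the opening and the grip force at its end, in the units of the state.
- observe(): the state, without advancing time (a new reading comes with each control period).
- camera(name): name is "scene" or "side" or "wrist"; returns a dict with "color" (420x560x3 uint8, blue, green, red), "z_map" (420x560 float32, m along the optical axis (not along the pixel's ray), 0 where there is no reading), "intrinsics" (3x3 intrinsics, pixels), "rvec" (rotation vector, rad) and "tvec" (3), from world to camera coordinates, as OpenCV has them. Camera axes: x right, y down, z forward; pixel columns grow to the right and rows downward; lengths in m; the calibration is good to about 2 mm. The wrist camera is an equidistant fisheye: a pixel r from the principal point sees the ray r / f radians off the axis. A picture is of the moment at which its call begins.
- sign_off(): hands the job in; it is judged then, once.
The state is a dict: "t": time; "qpos": joint angles; "joint_velocities": joint speeds; "joint_efforts": joint torques, N m; "eef_pos": TCP position; "eef_rot": TCP orientation; "force": force on the tool from outside, world axes, zero at the start; "moment": the same for the moment, N m; "gripper_width": finger opening in m; "grip_force": force on a finger pad.
Only numpy, scipy, OpenCV 4.12 (cv2) and the standard library are available. Lean on these libraries where they do the work, as an engineer would, in place of code of your own. Each camera call takes 0.05 s, during which the arm holds its last target. There are 200 camera calls.

TASK

One of the two bench gas couplers has a barbed hose nozzle standing in it, but it is not locked. Lock it: pull its knurled spring sleeve straight up, turn it clockwise as seen from above until it stops, so that its side pin comes over the second notch, and let it down fully home there. Leave the empty coupler's sleeve unturned.

Things in the scene. Friction and masses are not known exactly. Their poses are not given: they have to be found in the camera images.
- nozzle_sleeve (a point): On the upright axis of a knurled round steel sleeve, 42 mm across, 60 mm above the bench (sleeve down); moves with it. Grip it from above across any diameter, 36 to 80 mm (its top) above the bench. A fixed barbed nozzle, 25 mm thick, stands in it up to 110 mm. Foot: notched crown 76 mm across, top at 32 mm, on a fixed 84 x 84 x 12 mm base. Base yaw varies; the couplers may swap places.
- nozzle_lift (a joint): Lift of that sleeve, m: 0 down, 0.020 top stop. A spring holds it down, 5 N at 0, 9 N at 0.015 with its weight. An 8 mm side pin at the sleeve's foot, reaching 46 mm from the axis, lies in one of two 10 mm deep notches in the crown, both on the robot's side. From 0.010 up the pin is clear and the sleeve turns; 0.015 is ample. Let go, it drops into the notch below.
- nozzle_turn (a joint): Turn of that sleeve, rad, growing clockwise seen from above: 0 is the unlocked stop, 1.047 (60 degrees) the locked stop. Starts at 0 to 0.12 with the pin in the right-hand notch seen from the robot; locked is the left-hand one. While the sleeve is down the step between the notches bars turning. The pin drops fully home from about 0.85 on. Pulled up, it turns easily (under 0.1 N m).
- empty_turn (a joint): The same turn of the other coupler's sleeve, a like sleeve and base but with an empty open bore: no nozzle, nothing higher than the sleeve (80 mm). Starts at 0 to 0.12 in its start notch and must stay there.

How it is judged:
By the outcome, as a careful person would: the job done as asked, in the order asked, and still so for the second after the job is handed in, with the robot touching nothing.
It also fails if it takes over 32 s, if anything falls off the work surface, if the arm or the gripper's body presses on something with over 40 N, if the wrist force passes 120 N, or if a joint passes its speed limit or range.

## Working session

There is one attempt and no reset: what is moved stays moved. The work goes in short steps, Python scripts to look and compute and a tool call to move; the robot and the scene stay as the last step left them, time stands still between calls to the robot, and variables do not carry over. Pictures are saved under pics/ and viewed, at most 10 in all, crops included, and the job is handed in when it is done.

Besides the shell and the picture viewer there is one more tool, called by a JSON object that holds its "fn" and its "kwargs", one argument or row to a line. play_rows: Moves the arm, as the interface text tells. Its arguments: {"type":"object","properties":{"increments":{"type":"array"},"jaw":{"type":"number"},"grip_force":{"type":"number"}},"required":["increments"]}

```bash
mkdir -p pics
python3 - <<'E'
from workcell import observe,camera,grip_depth
import cv2,numpy as np
s=observe();print(s,grip_depth)
for n in("scene","side"):
    c=camera(n);cv2.imwrite(f"pics/{n}0.png",c["color"]);np.savez(f"{n}0.npz",**c)
    print(n,c["intrinsics"],c["rvec"],c["tvec"])
E
```

```text
{'t': 0.0, 'qpos': array([-1.29202159e+00,  8.74888931e-02,  1.75144385e-01,  1.65977493e+00,
       -6.93573852e-06,  1.57080771e+00]), 'joint_velocities': array([-4.49678102e-05, -9.77677343e-04, -1.64915561e-03,  1.11706556e-03,
       -3.66811002e-04,  1.53805552e-04]), 'joint_efforts': array([-2.43595105e-04, -5.20380592e+01,  4.64814699e+01,  1.60084834e-02,
        5.98968904e-05,  2.67816830e-06]), 'eef_pos': array([ 0.15128735, -0.52856216,  0.23057247]), 'eef_rot': array([-6.54659192e-04,  9.90301873e-01,  1.38930786e-01, -9.53524527e-05]), 'force': array([ 0.09885667, -0.08312355,  0.66342094]), 'moment': array([0.02652291, 0.00364931, 0.02966778]), 'grip_force': 0.0, 'gripper_width': 0.08527761034253747} 0.0187
scene [[541.9647392    0.         276.88571669]
 [  0.         541.9647392  216.18582935]
 [  0.           0.           1.        ]] [ 1.03269445 -2.33094383  1.12039183] [0.32279517 0.26044336 0.98078812]
side [[436.259989     0.         278.1934556 ]
 [  0.         436.259989   206.25961007]
 [  0.           0.           1.        ]] [ 1.97850519 -0.21383999  0.12488656] [-0.45281776  0.09999248  0.79129801]
```

View pics/scene0.png

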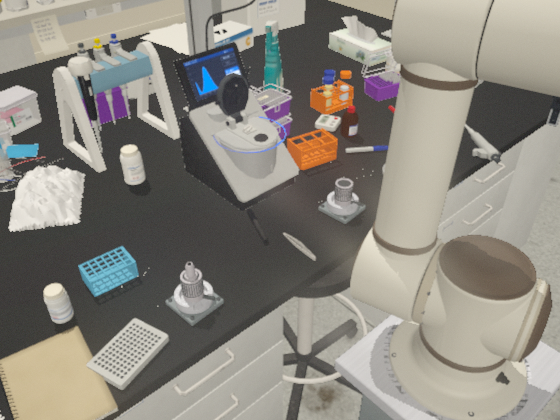

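View pics/side0.png

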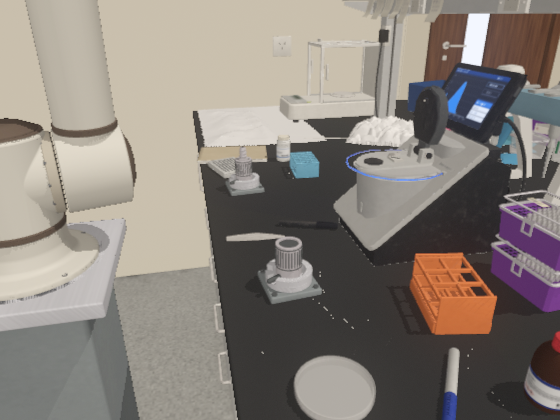

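The scene view has the nozzle coupler at about (192,287) and the empty one at (343,197). In the side view they are at (243,175) and (289,265). Next I'll measure the nozzle sleeve axis.

```bash
cat > h.py <<'E'
import numpy as np,cv2
def cloud(c):
    K=c["intrinsics"];z=c["z_map"];v,u=np.indices(z.shape)
    P=np.stack([(u-K[0,2])/K[0,0]*z,(v-K[1,2])/K[1,1]*z,z],-1)
    R=cv2.Rodrigues(c["rvec"])[0]
    return (P-c["tvec"].ravel())@R
def circ(xy,r=None):
    from scipy.optimize import least_squares
    m=xy.mean(0)
    f=lambda p:np.hypot(*(xy-p[:2]).T)-(r or p[2])
    s=least_squares(f,[*m,r or .02][:2 if r else 3],loss='soft_l1',f_scale=.001);return s.x,np.sqrt(s.fun@s.fun/len(xy)*1)
E
python3 - <<'E'
import numpy as np,cv2
from h import *
for n,boxes in(("scene",[(150,250,240,325),(315,170,370,225)]),("side",[(220,140,270,200),(250,230,330,305)])):
    c=np.load(n+"0.npz");W=cloud(c)
    for i,(a,b,d,e) in enumerate(boxes):
        p=W[b:e,a:d].reshape(-1,3);p=p[np.isfinite(p).all(1)&(c["z_map"][b:e,a:d].ravel()>0)]
        R=cv2.Rodrigues(c["rvec"])[0];cam=-R.T@c["tvec"].ravel()
        print(n,i,"zmax",p[:,2].max(),"cam",cam.round(3))
        for lo,hi,r in((.04,.074,.021),(.085,.11,None),(.077,.083,None)):
            q=p[(p[:,2]>lo)&(p[:,2]<hi)]
            if len(q)<8: continue
            # start centre behind the surface
            d0=(q.mean(0)-cam)[:2];d0/=np.hypot(*d0)
            print(lo,len(q),q.mean(0).round(4),(q.mean(0)[:2]+d0*.0165).round(4),circ(q[:,:2],r))
        q=p[(p[:,2]>.008)&(p[:,2]<.015)]
        print("base rect",cv2.minAreaRect((q[:,:2]*1000).astype(np.float32)))
    im=c["color"];
    a,b,d,e=boxes[0];cv2.imwrite(f"pics/{n}_crop.png",cv2.resize(im[b:e,a:d],None,fx=6,fy=6,interpolation=cv2.INTER_CUBIC))
E
```

```text
scene 0 zmax 0.1117741279086255 cam [-0.234  0.643  0.816]
0.04 282 [0.417  0.2776 0.0571] [0.4314 0.2696] (array([0.43121324, 0.26979221]), np.float64(0.0013494894019552225))
0.085 112 [0.4267 0.2721 0.0987] [0.4411 0.2641] (array([0.43003006, 0.27047116, 0.00713889]), np.float64(0.0015602487164410818))
0.077 148 [0.4256 0.2723 0.0792] [0.44   0.2642] (array([0.43316664, 0.2687948 , 0.01695899]), np.float64(0.004264734454916501))
base rect ((430.52252197265625, 271.04034423828125), (86.64464569091797, 83.9511489868164), 5.446268558502197)
scene 1 zmax 0.08063288427189091 cam [-0.234  0.643  0.816]
0.04 219 [ 0.4324 -0.1655  0.0581] [ 0.4429 -0.1782] (array([ 0.44206803, -0.17710571]), np.float64(0.0031816416471679883))
0.077 67 [ 0.4415 -0.1775  0.0783] [ 0.4519 -0.1902] (array([ 0.44115905, -0.17569997,  0.01790831]), np.float64(0.003524120221761235))
base rect ((440.3371276855469, -172.69955444335938), (87.02588653564453, 82.56155395507812), 7.902217864990234)
side 0 zmax 0.10952320541234989 cam [ 0.306 -0.763  0.407]
0.04 227 [0.4297 0.2536 0.0565] [0.4317 0.27  ] (array([0.43198
[... 151 characters left out ...]
float64(0.0017553024486396738))
0.077 62 [0.4311 0.2626 0.0792] [0.4331 0.279 ] (array([0.43332015, 0.27243735, 0.01618679]), np.float64(0.004775506848810718))
base rect ((461.009765625, 463.34051513671875), (490.18389892578125, 146.7830352783203), 85.00835418701172)
side 1 zmax 0.0801026837955089 cam [ 0.306 -0.763  0.407]
0.04 520 [ 0.4389 -0.1929  0.0574] [ 0.4427 -0.1768] (array([ 0.44257742, -0.17719629]), np.float64(0.0009251534574616922))
0.077 162 [ 0.4422 -0.1789  0.0785] [ 0.4459 -0.1628] (array([ 0.44223739, -0.17870115,  0.01822768]), np.float64(0.0032150471787504124))
base rect ((435.5832824707031, -110.61759948730469), (83.52058410644531, 223.01731872558594), 5.509463310241699)
```

View pics/scene_crop.png

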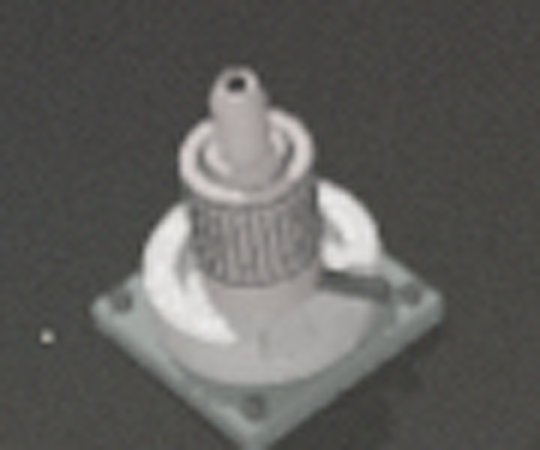

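Run:
```python
import numpy as np
from h import *
A=np.array([.4315,.2697])
for n in("scene","side"):
    c=np.load(n+"0.npz");p=cloud(c).reshape(-1,3);p=p[c["z_map"].ravel()>0]
    d=np.hypot(*(p[:,:2]-A).T);az=np.degrees(np.arctan2(*(p[:,:2]-A).T[::-1]))
    k=(d>.048)&(d<.13)&(p[:,2]>.02);print(n,"near",k.sum(),[(round(d[i],3),int(az[i]),round(p[i,2],3)) for i in np.where(k)[0][::15]])
    k=(d>.0395)&(d<.047)&(p[:,2]>.019)&(p[:,2]<.04);print("pin",k.sum(),az[k].round(),p[k,2].round(3))
    k=(p[:,0]>.1)&(p[:,0]<.5)&(p[:,1]>-.55)&(p[:,1]<.4)&(p[:,2]>.12)
    print("tall",k.sum(),p[k].min(0) if k.any() else'',p[k].max(0) if k.any() else '')
```

```text
scene near 0 []
pin 30 [-147. -147. -148. -146. -153. -151. -151. -150. -152. -153. -149. -151.
 -152. -150.  172.  175.  114.  127.  102.  118.  123.  127.  143.  173.
  164.  139.  142.  145.  158.  139.] [0.032 0.029 0.031 0.029 0.03  0.029 0.03  0.03  0.027 0.028 0.026 0.028
 0.025 0.023 0.031 0.029 0.032 0.032 0.022 0.028 0.029 0.03  0.03  0.022
 0.019 0.022 0.021 0.021 0.019 0.019]
tall 15292 [ 0.10000541 -0.49317776  0.12002346] [0.19579283 0.12578602 0.61965712]
side near 0 []
pin 30 [ -45. -148. -146. -144. -143. -139. -111.  -65. -147. -146. -140. -137.
 -119.  -97.  -94.  -75. -145. -140. -115. -104.  -90.  -73. -118. -104.
  -94.  -80.  -76. -123. -104. -101.] [0.03  0.03  0.029 0.029 0.028 0.029 0.032 0.029 0.026 0.026 0.027 0.027
 0.028 0.029 0.029 0.027 0.023 0.024 0.026 0.026 0.026 0.025 0.024 0.024
 0.023 0.023 0.022 0.02  0.021 0.019]
tall 13070 [ 0.1000157 -0.0486822  0.120034 ] [0.20637135 0.05067491 0.42839431]
```

{"fn": "play_rows", "kwargs": {
  "increments": [
    [[15,-36,0],[0,0,-5]],
    [[30,-72,0],[0,0,-10]],
    [[45,-108,0],[0,0,-15]],
    [[60,-144,0],[0,0,-20]],
    [[75,-180,0],[0,0,-25]],
    [[90,-216,0],[0,0,-30]],
    [[105,-252,0],[0,0,-35]],
    [[120,-288,0],[0,0,-40]],
    [[135,-324,0],[0,0,-45]],
    [[150,-360,0],[0,0,-50]],
    [[165,-396,0],[0,0,-55]],
    [[180,-432,0],[0,0,-60]]
  ]
}}

```text
t: 1.1
eef_pos: [0.2042, -0.0766, 0.2313]
eef_rot: [0.0, 0.796, 0.606, 0.0]
force: [1.4, -0.5, 0.1]
gripper_width: 0.0854
grip_force: 0.0
```

```bash
cat >> h.py <<'E'
def delta(target,s):
    from scipy.spatial.transform import Rotation as Ro
    w,x,y,z=s["eef_rot"];R=Ro.from_quat([x,y,z,w])
    M=R.as_matrix();print("t",s["t"],"pos",s["eef_pos"].round(4),"q",s["qpos"].round(2),"yaw tool y",np.degrees(np.arctan2(M[1,1],M[0,1])).round(1),"tilt z",M[:,2].round(4),"F",s["force"].round(1),"M",s["moment"].round(2))
    print("shift mm",(M.T@(np.array(target)-s["eef_pos"])*1000).round(1))
E
python3 - <<'E'
from h import *
from workcell import observe
delta([.4315,.2697,.231],observe())
E
```

```text
t 1.1 pos [ 0.2042 -0.0766  0.2313] q [-0.36 -0.7  -0.42  1.85  0.    1.48] yaw tool y -15.4 tilt z [ 1.1e-03 -2.0e-04 -1.0e+00] F [ 1.4 -0.5  0.1] M [ 0.04 -0.06  0.04]
shift mm [394.4 126.9   0.5]
```

{"fn": "play_rows", "kwargs": {
  "increments": [
    [[39,12,0],[0,0,-3]],
    [[77,25,0],[0,0,-6]],
    [[115,37,0],[0,0,-9]],
    [[153,49,0],[0,0,-12]],
    [[191,61,0],[0,0,-15]],
    [[229,74,0],[0,0,-18]],
    [[267,86,0],[0,0,-21]],
    [[305,98,0],[0,0,-24]],
    [[340,110,0],[0,0,-27]],
    [[370,119,0],[0,0,-30]],
    [[394,127,0],[0,0,-30]],
    [[394,127,0],[0,0,-30]]
  ]
}}

```text
t: 2.1
eef_pos: [0.4347, 0.2702, 0.229]
eef_rot: [-0.001, 0.612, 0.791, -0.001]
force: [1.9, 0.4, -0.3]
gripper_width: 0.0856
grip_force: 0.0
```

Run:
```python
from h import *
from workcell import observe,camera
delta([.4315,.2697,.131],observe())
cv2.imwrite("pics/w1.png",camera("wrist")["color"])
```

```text
t 2.1 pos [0.4347 0.2702 0.229 ] q [ 0.56 -0.    0.08  1.65  0.    1.87] yaw tool y 14.5 tilt z [-2.3e-03 -9.0e-04 -1.0e+00] F [ 1.9  0.4 -0.3] M [ 0.03  0.02 -0.07]
shift mm [ 0.3 -3.  98. ]
```

View pics/w1.png

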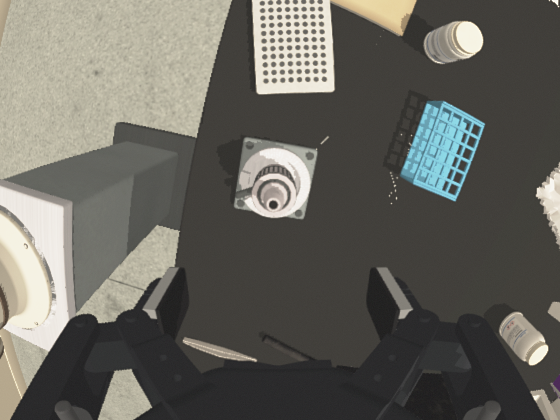

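{"fn": "play_rows", "kwargs": {
  "increments": [
    [[0,0,25],[0,0,0]],
    [[0,0,50],[0,0,0]],
    [[0,0,75],[0,0,0]],
    [[0,0,95],[0,0,0]],
    [[0,0,95],[0,0,0]],
    [[0,0,95],[0,0,0]],
    [[0,0,95],[0,0,0]]
  ]
}}

```text
t: 2.73
eef_pos: [0.4335, 0.2668, 0.138]
eef_rot: [0.0, 0.613, 0.79, 0.001]
force: [0.7, -0.3, 0.4]
gripper_width: 0.0852
grip_force: 0.0
```

Run:
```python
from h import *
from workcell import observe
s=observe();print(s["joint_velocities"].round(3))
delta([.4315,.2697,.042],s)
```

```text
[ 0.002 -0.002  0.019 -0.003  0.002  0.001]
t 2.7333 pos [0.4335 0.2668 0.138 ] q [ 0.55 -0.03 -0.12  1.48 -0.    1.87] yaw tool y 14.3 tilt z [ 1.4e-03  8.0e-04 -1.0e+00] F [ 0.7 -0.3  0.4] M [0.06 0.01 0.  ]
shift mm [ 3.3 -1.3 96. ]
```

{"fn": "play_rows", "kwargs": {
  "increments": [
    [[3,-1,0],[0,0,0]],
    [[3,-1,0],[0,0,0]],
    [[3,-1,15],[0,0,0]],
    [[3,-1,30],[0,0,0]],
    [[3,-1,45],[0,0,0]],
    [[3,-1,60],[0,0,0]],
    [[3,-1,75],[0,0,0]],
    [[3,-1,87],[0,0,0]],
    [[3,-1,94],[0,0,0]],
    [[3,-1,94],[0,0,0]],
    [[3,-1,94],[0,0,0]],
    [[3,-1,94],[0,0,0]]
  ]
}}

```text
t: 3.73
eef_pos: [0.432, 0.2699, 0.0433]
eef_rot: [0.0, 0.613, 0.79, 0.001]
force: [-0.8, -0.1, -0.1]
gripper_width: 0.0854
grip_force: 0.0
```

Run:
```python
from h import *
from workcell import observe
s=observe()
delta([.4315,.2697,.042],s)
```

```text
t 3.7333 pos [0.432  0.2699 0.0433] q [ 0.56  0.   -0.28  1.29 -0.    1.88] yaw tool y 14.4 tilt z [ 1.1e-03  7.0e-04 -1.0e+00] F [-0.8 -0.1 -0.1] M [-0.    0.02 -0.  ]
shift mm [-0.1 -0.5  1.3]
```

Well centred. Close on the sleeve.

{"fn": "play_rows", "kwargs": {
  "increments": [
    [[0,0,0],[0,0,0]],
    [[0,0,0],[0,0,0]],
    [[0,0,0],[0,0,0]],
    [[0,0,0],[0,0,0]],
    [[0,0,0],[0,0,0]],
    [[0,0,0],[0,0,0]],
    [[0,0,0],[0,0,0]],
    [[0,0,0],[0,0,0]],
    [[0,0,0],[0,0,0]],
    [[0,0,0],[0,0,0]],
    [[0,0,0],[0,0,0]],
    [[0,0,0],[0,0,0]]
  ],
  "jaw": 30,
  "grip_force": 50
}}

```text
t: 4.73
eef_pos: [0.4314, 0.2697, 0.0429]
eef_rot: [-0.0, 0.613, 0.79, 0.0]
force: [-3.5, -1.4, 5.7]
gripper_width: 0.0408
grip_force: 50.0
```

{"fn": "play_rows", "kwargs": {
  "increments": [
    [[0,0,-3],[0,0,0]],
    [[0,0,-6],[0,0,0]],
    [[0,0,-9],[0,0,0]],
    [[0,0,-12],[0,0,0]],
    [[0,0,-15],[0,0,0]],
    [[0,0,-15],[0,0,0]],
    [[0,0,-15],[0,0,0]],
    [[0,0,-15],[0,0,0]]
  ]
}}

```text
t: 5.4
eef_pos: [0.4314, 0.2695, 0.057]
eef_rot: [-0.0, 0.613, 0.79, -0.0]
force: [-0.3, 1.2, -8.9]
gripper_width: 0.0409
grip_force: 51.6
```

Run:
```python
from h import *
from workcell import observe,camera
delta([.4315,.2697,.058],observe())
for n,(a,b,d,e) in(("scene",(150,240,240,325)),("side",(215,135,275,200))):
    c=camera(n);W=cloud(c)[b:e,a:d].reshape(-1,3)
    cv2.imwrite(f"pics/{n}1.png",cv2.resize(c["color"][b:e,a:d],None,fx=6,fy=6,interpolation=cv2.INTER_CUBIC))
    q=W-[.4315,.2697,0];r=np.hypot(q[:,0],q[:,1]);az=np.degrees(np.arctan2(q[:,1],q[:,0]))
    k=(r>.040)&(r<.048)&(q[:,2]>.018)&(q[:,2]<.055);print(n,sorted((int(x),round(z,3)) for x,z in zip(az[k],q[k,2])))
```

```text
t 5.4 pos [0.4314 0.2695 0.057 ] q [ 0.56 -0.01 -0.26  1.32  0.    1.88] yaw tool y 14.4 tilt z [-4.e-04 -2.e-04 -1.e+00] F [-0.3  1.2 -8.9] M [ 0.32 -0.22  0.  ]
shift mm [ 0.1  0.2 -1. ]
scene [(-175, np.float64(0.034)), (-170, np.float64(0.019)), (-154, np.float64(0.043)), (-154, np.float64(0.044)), (-152, np.float64(0.039)), (-152, np.float64(0.043)), (-151, np.float64(0.04)), (-151, np.float64(0.044)), (-150, np.float64(0.043)), (-149, np.float64(0.036)), (-149, np.float64(0.041)), (-148, np.float64(0.039)), (-148, np.float64(0.043)), (-148, np.float64(0.044)), (-146, np.float64(0.043)), (-145, np.float64(0.04)), (-145, np.float64(0.042)), (114, np.float64(0.027)), (114, np.float64(0.032)), (119, np.float64(0.02)), (150, np.float64(0.021))]
side [(-152, np.float64(0.042)), (-145, np.float64(0.042)), (-144, np.float64(0.044)), (-143, np.float64(0.042)), (-142, np.float64(0.04)), (-141, np.float64(0.041)), (-138, np.float64(0.04)), (-134, np.float64(0.019)), (-121, np.float64(0.023)), (-114, np.float64(0.027)), (-111, np.float64(0.029)), (-108, np.float64(0.021)), (-100, np.float64(0.032)), (-90, np.float64(0.029)), (-76, np.float64(0.022)), (-63, np.float64(0.031)), (-55, np.float64(0.032)), (-50, np.float64(0.028))]
```

View pics/side1.png

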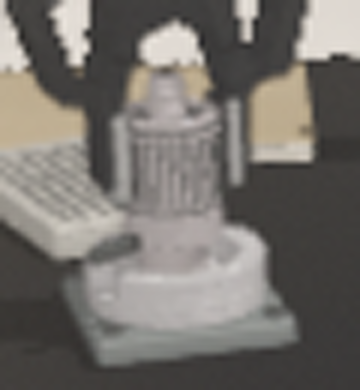

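The crop shows the fingers on the sleeve and the pin, near (120,245), lifted clear of the crown. The -8.9 N force matches about 14 mm of lift. Now turn clockwise.

{"fn": "play_rows", "kwargs": {
  "increments": [
    [[0,0,-1],[0,0,6]],
    [[0,0,-1],[0,0,12]],
    [[0,0,-1],[0,0,18]],
    [[0,0,-1],[0,0,24]],
    [[0,0,-1],[0,0,30]],
    [[0,0,-1],[0,0,36]],
    [[0,0,-1],[0,0,42]],
    [[0,0,-1],[0,0,47]],
    [[0,0,-1],[0,0,51]],
    [[0,0,-1],[0,0,54]],
    [[0,0,-1],[0,0,54]],
    [[0,0,-1],[0,0,54]]
  ]
}}

```text
t: 6.5
eef_pos: [0.4318, 0.2692, 0.0582]
eef_rot: [0.001, 0.905, 0.426, 0.0]
force: [3.3, -2.2, -9.1]
gripper_width: 0.0409
grip_force: 51.5
```

```bash
cat > pin.py <<'E'
from h import *
from workcell import observe,camera
s=observe();delta([.4315,.2697,.043],s);print("w",s["gripper_width"],s["grip_force"])
for n,(a,b,d,e) in(("scene",(150,240,240,325)),("side",(215,135,275,200))):
    c=camera(n);W=cloud(c)[b:e,a:d].reshape(-1,3)
    cv2.imwrite(f"pics/{n}_{s['t']:.1f}.png",cv2.resize(c["color"][b:e,a:d],None,fx=6,fy=6,interpolation=cv2.INTER_CUBIC))
    q=W-[.4315,.2697,0];r=np.hypot(q[:,0],q[:,1]);az=np.degrees(np.arctan2(q[:,1],q[:,0]))
    k=(r>.040)&(r<.048)&(q[:,2]>.018)&(q[:,2]<.055)&(abs(az)>90);print(n,*sorted((int(x),float(round(z,3))) for x,z in zip(az[k],q[k,2])))
E
python3 pin.py
```

```text
t 6.5 pos [0.4318 0.2692 0.0582] q [ 0.56 -0.01 -0.26  1.32 -0.    2.82] yaw tool y -39.6 tilt z [ 5.e-04 -1.e-03 -1.e+00] F [ 3.3 -2.2 -9.1] M [-0.56 -0.93  0.06]
shift mm [ 0.2 -0.6 15.2]
w 0.040895032783780934 51.549076437950134
scene (-179, 0.027) (-178, 0.033) (-175, 0.034) (-171, 0.029) (107, 0.03) (128, 0.022) (136, 0.019) (154, 0.042) (155, 0.043) (155, 0.046) (156, 0.041) (156, 0.046) (157, 0.043) (157, 0.045) (158, 0.044) (158, 0.046) (159, 0.043) (160, 0.019) (160, 0.046) (161, 0.042) (162, 0.041) (162, 0.046) (163, 0.046) (164, 0.02) (170, 0.024) (174, 0.03) (178, 0.031)
side (-114, 0.019) (-114, 0.032) (-110, 0.027) (-107, 0.024) (-107, 0.026) (-103, 0.032) (-93, 0.024) (-90, 0.021) (162, 0.042) (164, 0.04) (165, 0.043) (165, 0.046)
```

{"fn": "play_rows", "kwargs": {
  "increments": [
    [[0,0,0],[0,0,1]],
    [[0,0,0],[0,0,2]],
    [[0,0,0],[0,0,3]],
    [[0,0,0],[0,0,4]],
    [[0,0,0],[0,0,4]],
    [[0,0,0],[0,0,4]]
  ]
}}

```text
t: 7.1
eef_pos: [0.4317, 0.2692, 0.0583]
eef_rot: [0.001, 0.919, 0.393, 0.0]
force: [3.7, -4.2, -8.9]
gripper_width: 0.0408
grip_force: 51.6
```

```bash
python3 pin.py
```

```text
t 7.1 pos [0.4317 0.2692 0.0583] q [ 0.56 -0.01 -0.26  1.32 -0.    2.89] yaw tool y -43.7 tilt z [ 5.e-04 -1.e-03 -1.e+00] F [ 3.7 -4.2 -8.9] M [-1.   -1.15 -0.02]
shift mm [ 0.2 -0.5 15.3]
w 0.04079197012695945 51.557541489601135
scene (120, 0.029) (124, 0.032) (129, 0.028) (129, 0.03) (134, 0.022) (134, 0.028) (143, 0.03) (150, 0.042) (151, 0.042) (152, 0.039) (152, 0.043) (154, 0.041) (155, 0.044) (155, 0.045) (156, 0.038) (156, 0.042) (156, 0.045) (157, 0.044) (158, 0.02) (158, 0.044) (158, 0.044) (159, 0.044) (166, 0.02) (174, 0.027) (175, 0.033) (177, 0.026)
side (-139, 0.021) (-124, 0.031) (-114, 0.027) (-111, 0.026) (-94, 0.021) (157, 0.044) (160, 0.039) (160, 0.044) (161, 0.042)
```

{"fn": "play_rows", "kwargs": {
  "increments": [
    [[0,0,0],[0,0,1]],
    [[0,0,0],[0,0,2]],
    [[0,0,0],[0,0,3]],
    [[0,0,0],[0,0,3]],
    [[0,0,0],[0,0,3]],
    [[0,0,0],[0,0,3]]
  ]
}}

```text
t: 7.7
eef_pos: [0.4317, 0.2692, 0.0583]
eef_rot: [0.001, 0.929, 0.37, 0.0]
force: [4.1, -3.5, -9.4]
gripper_width: 0.0407
grip_force: 51.6
```

```bash
python3 pin.py
```

```text
t 7.7 pos [0.4317 0.2692 0.0583] q [ 0.56 -0.01 -0.26  1.32 -0.    2.94] yaw tool y -46.6 tilt z [ 6.0e-04 -1.2e-03 -1.0e+00] F [ 4.1 -3.5 -9.4] M [-1.15 -1.19  0.78]
shift mm [ 0.2 -0.6 15.3]
w 0.040747968487138644 51.59761726856232
scene (-179, 0.03) (-171, 0.031) (-167, 0.029) (125, 0.021) (129, 0.03) (135, 0.03) (140, 0.027) (140, 0.03) (142, 0.028) (144, 0.036) (149, 0.018) (149, 0.044) (150, 0.043) (150, 0.044) (151, 0.042) (152, 0.047) (153, 0.044) (153, 0.047) (154, 0.039) (154, 0.044) (154, 0.045) (155, 0.023) (155, 0.043) (156, 0.044) (157, 0.042) (158, 0.042) (179, 0.025)
side (-118, 0.018) (-115, 0.018) (-110, 0.029) (-90, 0.021) (152, 0.045) (153, 0.037) (156, 0.041) (156, 0.043) (161, 0.042) (161, 0.045)
```

The 0.78 N m reaction means it has reached the stop. Ease back 1° and lower it home.

{"fn": "play_rows", "kwargs": {
  "increments": [
    [[0,0,0],[0,0,-1]],
    [[0,0,0],[0,0,-1]],
    [[0,0,3],[0,0,-1]],
    [[0,0,6],[0,0,-1]],
    [[0,0,9],[0,0,-1]],
    [[0,0,12],[0,0,-1]],
    [[0,0,14],[0,0,-1]],
    [[0,0,15],[0,0,-1]],
    [[0,0,15.5],[0,0,-1]],
    [[0,0,15.5],[0,0,-1]]
  ]
}}

```text
t: 8.63
eef_pos: [0.4318, 0.2692, 0.0432]
eef_rot: [0.001, 0.926, 0.378, 0.0]
force: [3.2, -4.7, -5.3]
gripper_width: 0.0412
grip_force: 51.7
```

```bash
python3 pin.py
```

```text
t 8.6333 pos [0.4318 0.2692 0.0432] q [ 0.56 -0.   -0.28  1.29 -0.    2.93] yaw tool y -45.6 tilt z [ 9.e-04 -9.e-04 -1.e+00] F [ 3.2 -4.7 -5.3] M [-1.15 -0.9   0.43]
shift mm [ 0.1 -0.6  0.2]
w 0.041244700210783636 51.70219659805298
scene (108, 0.028) (114, 0.027) (115, 0.033) (120, 0.023) (123, 0.029) (126, 0.027) (128, 0.019) (130, 0.033) (131, 0.024) (144, 0.022) (150, 0.024) (150, 0.03) (150, 0.031) (151, 0.032) (152, 0.027) (152, 0.03) (153, 0.029) (153, 0.03) (154, 0.026) (154, 0.032) (155, 0.03) (155, 0.032) (156, 0.029) (157, 0.028) (157, 0.03) (173, 0.019) (177, 0.028)
side (-122, 0.018) (-117, 0.024) (-114, 0.031) (-107, 0.027) (-103, 0.032) (-100, 0.027) (-93, 0.027) (155, 0.03) (156, 0.027) (157, 0.025) (157, 0.028) (158, 0.025)
```

The pin is down at about 29 mm, its starting height, at an azimuth of about 153°. Release and retreat upward.

{"fn": "play_rows", "kwargs": {
  "increments": [
    [[0,0,0],[0,0,0]],
    [[0,0,0],[0,0,0]],
    [[0,0,0],[0,0,0]],
    [[0,0,0],[0,0,0]],
    [[0,0,0],[0,0,0]],
    [[0,0,0],[0,0,0]],
    [[0,0,0],[0,0,0]],
    [[0,0,0],[0,0,0]],
    [[0,0,0],[0,0,0]],
    [[0,0,0],[0,0,0]]
  ],
  "jaw": 85
}}

```text
t: 9.57
eef_pos: [0.4315, 0.2696, 0.0428]
eef_rot: [-0.0, 0.926, 0.378, -0.0]
force: [0.2, -0.1, 0.0]
gripper_width: 0.085
grip_force: 0.0
```

{"fn": "play_rows", "kwargs": {
  "increments": [
    [[0,0,-10],[0,0,0]],
    [[0,0,-25],[0,0,0]],
    [[0,0,-45],[0,0,0]],
    [[0,0,-65],[0,0,0]],
    [[0,0,-90],[0,0,0]],
    [[0,0,-115],[0,0,0]],
    [[0,0,-140],[0,0,0]],
    [[0,0,-165],[0,0,0]],
    [[0,0,-165],[0,0,0]],
    [[0,0,-165],[0,0,0]]
  ]
}}

```text
t: 10.4
eef_pos: [0.4321, 0.27, 0.2099]
eef_rot: [-0.0, 0.926, 0.378, 0.002]
force: [-0.1, -0.4, -1.2]
gripper_width: 0.0848
grip_force: 0.0
```

```bash
python3 pin.py; cp pics/scene_10.3.png pics/final.png || ls pics
```

```text
t 10.4 pos [0.4321 0.27   0.2099] q [ 0.56 -0.02  0.02  1.61  0.    2.93] yaw tool y -45.6 tilt z [ 0.0028  0.0018 -1.    ] F [-0.1 -0.4 -1.2] M [ 0.1   0.   -0.02]
shift mm [ -1.2  -0.3 166.9]
w 0.08481732129622631 0.0
scene (-174, 0.023) (111, 0.031) (119, 0.021) (126, 0.03) (131, 0.022) (134, 0.027) (141, 0.033) (144, 0.023) (147, 0.022) (150, 0.027) (150, 0.029) (150, 0.029) (151, 0.031) (152, 0.028) (152, 0.028) (153, 0.029) (153, 0.03) (154, 0.025) (155, 0.027) (155, 0.028) (156, 0.033) (157, 0.023) (157, 0.026) (158, 0.027) (159, 0.031) (173, 0.019) (176, 0.021)
side (-130, 0.02) (-126, 0.02) (-125, 0.023) (-108, 0.019) (-103, 0.027) (-103, 0.029) (-103, 0.032) (155, 0.03) (156, 0.027) (158, 0.025) (159, 0.025) (159, 0.028)
scene0.png
scene1.png
scene_10.4.png
scene_6.5.png
scene_7.1.png
scene_7.7.png
scene_8.6.png
scene_crop.png
side0.png
side1.png
side_10.4.png
side_6.5.png
side_7.1.png
side_7.7.png
side_8.6.png
side_crop.png
w1.pngcp: cannot stat 'pics/scene_10.3.png': No such file or directory
```

View pics/scene_10.4.png

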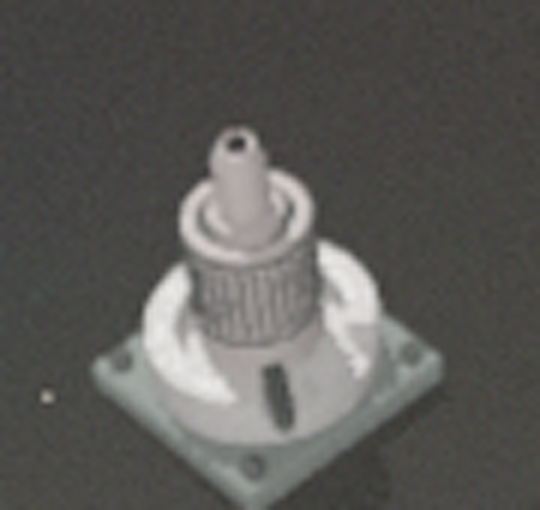

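The pin now lies down in the left notch at crop (278,395). The sleeve height matches the start, and the gripper is clear.

```bash
python3 -c "from workcell import sign_off;print(sign_off())"
```

```text
the job is handed in; nothing more can be done
None
```

The nozzle coupler is locked: its sleeve was pulled up, turned clockwise to the stop and let fully down, the pin is home in the left-hand notch, the empty coupler was never touched, and the job was handed in at about 10.5 s.

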